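# Tip walnuts through the funnel into the jar

## Robot

A 6-joint arm with a two-finger parallel gripper is mounted at the origin on the work surface. World frame = base frame: x ahead of the robot, y to its left, z up, the work surface at z = 0. Lengths are in mm, angles in degrees, forces in N, time in s.
With the tool pointing down it reaches from about 300 to 850 mm from the base axis. Payload 4.2 kg.
Tool frame: the origin (TCP) lies at the very end of the fingers, on their centre line; the grasp point (between the pads) lies 19 mm behind it; z points along the fingers, y is the line along which they close (so a half turn about z gives the same grasp; the last joint's range is limited). The gripper opens to 91 mm and grips with 3 to 60 N. Pads are 32 mm wide; open, the fingers measure 118 mm over their backs; the gripper's body (76 mm by 178 mm) begins 60 mm behind the grasp point.
Start: joints at [73.167, 18.312, 89.639, -0, 72.044, -1.146], TCP at [155.477, 553.597, 213.976] pointing down, gripper open.
Joint ranges: [-177.97, 177.97], [-48.28, 115.42], [12.27, 149.76], [-77.06, 257.06], [2.81, 150.46], [-146.56, 146.56]. Speed limits (degrees/s): [147.25, 147.25, 180, 180, 180, 180].

## Interface

Orientations are given as [roll, pitch, yaw] about the fixed x, y, z axes, in that order (R = Rz(yaw) Ry(pitch) Rx(roll)).
In Python, from workcell import env, grab_frame gives the robot as it stands. The module is installed in compiled form; this text tells all that it offers.
- The arm moves only by the tool move_arm, never from a script. Its argument "plan" is a list of rows, each an object of numbers: "tx", "ty", "tz": the shift along the tool's x, y, z in cm; "wx", "wy", "wz": the turn, a rotation vector about the tool's x, y, z in rad. In form: [{"tx": .., "ty": .., "tz": .., "wx": .., "wy": .., "wz": ..}, ...]. A call has 1 to 12 rows; each row shifts and turns the commanded pose from where the row before left it, along the tool's axes as they then stand; what a row does not reach is not made up. A row lasts 1/12 s, in which the tool goes at most 41.7 mm and 7.16 degrees, less where a joint would pass 70% of its speed; a pose out of reach is approached as far as the arm can. A call is refused whole if a number of a shift passes 4.17 or a number of a turn 0.125, either way. A call with a gripper value outside its range is refused whole. "gripper" is the finger opening in cm, from 0 to 9.12, set as the call begins (left out, the last holds). The fingers move at their own pace and stop on an object; "force" is the grip in N (left out, the last holds). Time passes only in rows, so rows that do not move let the fingers close. It gives the time, the measured TCP pose, the force, the opening and the grip force at its end, in the units of the state.
- env.state(): the state, without advancing time (a new reading comes with each control period).
- grab_frame(name): name is "scene" or "top" or "wrist"; returns a dict with "color" (420x560x3 uint8, red, green, blue), "vfov" (degrees; the focal length in pixels is half the picture's height over the tangent of half this angle, whatever the lens; pixels are square), "cx", "cy" (the principal point, pixels), "view" (4x4, takes a point from world to camera coordinates). Camera axes: x right, y up, looking along -z (the intrinsics and any distortion apply to the point x, -y, -z); pixel columns grow to the right and rows downward; lengths in mm; the calibration is good to about 2 mm. The wrist camera is an equidistant fisheye: a pixel r from the principal point sees the ray r / f radians off the axis. A picture is of the moment at which its call begins. There is no depth.
- env.job_done(): hands the job in; it is judged then, once.
The state is a dict: "time_s": time; "qpos": joint angles; "qvel": joint speeds; "effort": joint torques, N m; "ee_pos": TCP position; "ee_rot": TCP orientation; "force": force on the tool from outside, world axes, zero at the start; "torque": the same for the moment, N m; "gripper_width": finger opening in mm; "gripper_force": force on a finger pad.
Only numpy, scipy, OpenCV 4.12 (cv2) and the standard library are available. Lean on these libraries where they do the work, as an engineer would, in place of code of your own. Each camera call takes 0.05 s, during which the arm holds its last target. There are 200 camera calls.

## Task

Fill the glass funnel jar with the walnuts: slide its carrier board along the ledge until the funnel stands centred under the pouring lip of the black tipping tray, then push the tray's orange bar over so that all five walnuts pour through the funnel into the jar. Afterwards bring the tray fully back to its rest position and let go, leaving the jar standing upright with every walnut in it. Do not shift the ramekins, the fork holder or the pepper mill.

Things in the scene. Friction and masses are not known exactly. Their poses are not given: they have to be found in the camera images.
- carrier: Loose one-piece jar carrier, 0.6 kg: wooden board 110 x 235 x 14 mm (y from -180 to +55 mm) with a glass jar (outer diameter 78, inner 70 mm, inner floor at z = 19 mm) and a wide steel funnel fixed on it (78 mm wide at z = 96 mm, 160 mm at its rim at z = 148 mm, walls 4 mm). Origin: underside of the board on the jar's axis, z up. A light wooden handle fin stands on its -y end.
- funnel (a point): Centre of the funnel's rim, 148 mm above the carrier's underside, on the jar's axis; axes as the carrier.
- handle (a point): Centre of the top edge of the carrier's upright handle fin (16 mm thick along the carrier's x, 50 mm long along its y, from 14 to 81 mm above the ledge), 145 mm from the jar's axis towards the carrier's -y. Axes as the carrier.
- dispenser: Fixed steel stand of the tipping dispenser. Origin on the ledge plumb below the hinge; it pours towards its own -y. Base plate 160 x 130 x 12 mm (y from -3 to 127 mm); two uprights 8 x 30 mm at x = +-66 mm, y = 4 mm, up to 220 mm. Position and yaw vary.
- hinge (a point): Middle of the tray's hinge axis, 210 mm above the ledge; the axis runs along the dispenser's x.
- tip_tray (a joint): Angle of the black tipping tray, rad. 0: at rest on its stop, leaning back 0.175 rad so the walnuts stay in; positive: pouring lip (dispenser's -y) goes down; stop at 1.0 (47 degrees below level). Stiff hinge (0.2 N m), stays where it is left. Tray 96 mm wide, walls 36 mm high, floor from 55 mm before the hinge (open lip) to 125 mm behind it.
- bar (a point): Middle of the orange push bar, a 12 mm round rod along the dispenser's x, 104 mm between its two side arms. It turns with the tray, 90 mm from the hinge axis, square to the tray's floor: at rest (dispenser's frame) at y = +16, z = 299 mm; at joint 1.0 at y = -66, z = 271 mm. Axes as the tray: x along the bar.
- drop (a point): Point on the ledge over which the funnel's centre belongs for pouring: 95 mm from the hinge towards the dispenser's -y. The lip swings 150 mm or more above it.
- ramekin0: Loose glass ramekin, 84 mm wide, 45 mm high; origin at its underside. Leave alone.
- ramekin1: The other glass ramekin, the same. Leave alone.
- fork_holder: Loose round wooden fondue fork holder, 100 mm wide, 247 mm high with its six forks; origin at its underside. Leave alone.
- pepper_mill: Loose wooden pepper mill, 56 mm wide, 185 mm high; origin at its underside. Leave alone.
- nut0: Walnut, 29 mm thick and 34 mm long, 12 g, at the start in the rear of the tray. Origin at its centre.
- nut1: Walnut, 29 mm thick and 34 mm long, 12 g, at the start in the rear of the tray. Origin at its centre.
- nut2: Walnut, 29 mm thick and 34 mm long, 12 g, at the start in the rear of the tray. Origin at its centre.
- nut3: Walnut, 29 mm thick and 34 mm long, 12 g, at the start in the rear of the tray. Origin at its centre.
- nut4: Walnut, 29 mm thick and 34 mm long, 12 g, at the start in the rear of the tray. Origin at its centre.

How it is judged:
By the outcome, as a careful person would: the job done as asked, in the order asked, and still so for the second after the job is handed in, with the robot touching nothing.
It also fails if it takes over 61 s, if anything falls off the work surface, if the arm or the gripper's body presses on something with over 40 N, if the wrist force passes 120 N, or if a joint passes its speed limit or range.

## Working session

There is one attempt and no reset: what is moved stays moved. The work goes in short steps, Python scripts to look and compute and a tool call to move; the robot and the scene stay as the last step left them, time stands still between calls to the robot, and variables do not carry over. Pictures are saved under pics/ and viewed, at most 10 in all, crops included, and the job is handed in when it is done.

Besides the shell and the picture viewer there is one more tool, called after "Emit:" as name([rows], argument=value, ...), one row to a line, values as JSON. move_arm: Moves the arm, as the interface text tells. Its arguments: {"type":"object","properties":{"plan":{"type":"array","items":{"type":"object","properties":{"tx":{"type":"number"},"ty":{"type":"number"},"tz":{"type":"number"},"wx":{"type":"number"},"wy":{"type":"number"},"wz":{"type":"number"}}}},"gripper":{"type":"number"},"force":{"type":"number"}},"required":["plan"]}

```bash
mkdir -p pics; cat > h.py <<'E'
import numpy as np, cv2
from workcell import env, grab_frame
def save(n,f): 
    g=grab_frame(n); cv2.imwrite(f'pics/{f}.png',g['color'][:,:,::-1]); np.savez(f'pics/{f}.npz',**g); return g
def load(f): return dict(np.load(f'pics/{f}.npz'))
def ray(g,u,v):
    f=210/np.tan(np.radians(float(g['vfov']))/2)
    d=np.array([(u-g['cx'])/f,-(v-g['cy'])/f,-1.]); V=g['view']
    return -V[:3,:3].T@V[:3,3], V[:3,:3].T@d
def onz(g,u,v,z):
    o,d=ray(g,u,v); return o+d*(z-o[2])/d[2]
def proj(g,p):
    f=210/np.tan(np.radians(float(g['vfov']))/2)
    c=g['view'][:3,:3]@np.array(p,float)+g['view'][:3,3]
    return float(g['cx']+f*c[0]/-c[2]), float(g['cy']-f*c[1]/-c[2])
E
python3 - <<'E'
from h import *
a=save('scene','s0');b=save('top','t0')
for g in(a,b):print({k:v for k,v in g.items() if k!='color'})
print(env.state())
E
```

```text
{'vfov': 42.54535245369513, 'cx': 277.59316758403384, 'cy': 198.81937361744355, 'view': array([[ 3.42363196e-01,  9.39546938e-01,  6.24449302e-03,
        -2.87654142e+02],
       [-8.01289985e-01,  2.88500046e-01,  5.24120294e-01,
         3.09437526e+02],
       [ 4.90634081e-01, -1.84443149e-01,  8.51621350e-01,
        -1.84554453e+03],
       [ 0.00000000e+00,  0.00000000e+00,  0.00000000e+00,
         1.00000000e+00]])}
{'vfov': 47.71168744504474, 'cx': 279.4875285404602, 'cy': 211.83766045093356, 'view': array([[ 1.63370100e-02, -9.99743631e-01,  1.56771634e-02,
         7.55232386e+01],
       [ 9.97415446e-01,  1.73921515e-02,  6.97132845e-02,
        -5.70270880e+02],
       [-6.99680718e-02,  1.44977383e-02,  9.97443875e-01,
        -1.30483017e+03],
       [ 0.00000000e+00,  0.00000000e+00,  0.00000000e+00,
         1.00000000e+00]])}
{'time_s': 0.1, 'qpos': array([ 7.31651596e+01,  1.83467214e+01,  8.97007583e+01, -1.19836312e-03,
        7.20440253e+01, -1.14620079e+00]), 'qvel': array([-0.00259314, -0.06124938, -0.15633981,  0.003249  ,  0.02030588,
       -0.0554217 ]), 'effort': array([ 1.31756249e-03, -4.13329947e+01, -2.32510006e+01,  7.27992808e-02,
        4.21389216e-02, -6.83925646e-05]), 'ee_pos': array([155.35904797, 553.13039594, 213.20786204]), 'ee_rot': array([-1.79908491e+02, -6.91256239e-04,  1.64311730e+02]), 'force': array([-0.05280884,  1.10415807,  0.34170382]), 'torque': array([ 0.02994644,  0.04810261, -0.0373974 ]), 'gripper_force': 0.0, 'gripper_width': 91.0938185455964}
```

View pics/s0.png

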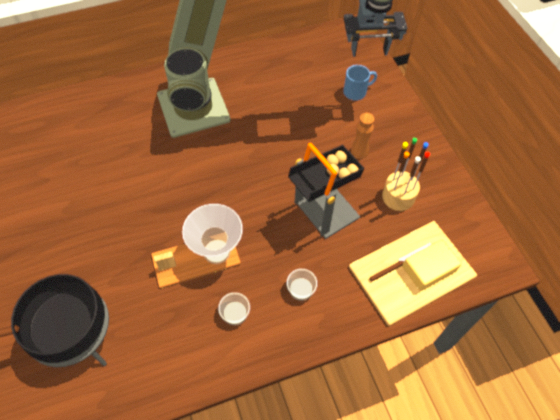

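View pics/t0.png

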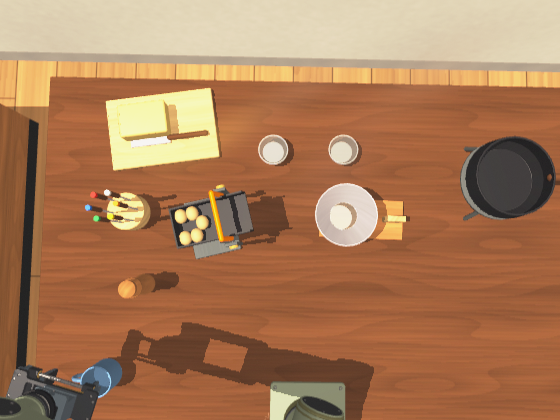

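The scene view shows the carrier with its funnel at about (213,232), its handle at (165,260) and the tray's orange bar at (308,148)-(335,190). In the top view the funnel is at (346,215), the handle at (397,218) and the bar runs (213,192)-(221,240).

```bash
python3 - <<'E'
from h import *
a=load('s0');b=load('t0')
def tri(u,v):
    A=[];B=[]
    for g,p in((a,u),(b,v)):
        o,d=ray(g,*p);d/=np.linalg.norm(d);P=np.eye(3)-np.outer(d,d);A.append(P);B.append(P@o)
    x=np.linalg.lstsq(np.vstack(A),np.hstack(B),rcond=None)[0]
    return x
# orange bar
for g,n,r in((a,'s',(285,360,135,215)),(b,'t',(195,235,180,250))):
    h=cv2.cvtColor(g['color'],cv2.COLOR_RGB2HSV);m=cv2.inRange(h,(9,200,190),(22,255,255))
    k=np.zeros_like(m);k[r[2]:r[3],r[0]:r[1]]=255;m&=k
    nb,l,st,c=cv2.connectedComponentsWithStats(m)
    for i in range(1,nb):
        if st[i,4]>15:
            ys,xs=np.where(l==i);print(n,st[i],c[i],cv2.minAreaRect(np.c_[xs,ys].astype(np.float32)))
# funnel rim in top: light colour
for g,n,r in((a,'s',(170,255,195,275)),(b,'t',(305,385,175,255))):
    h=cv2.cvtColor(g['color'],cv2.COLOR_RGB2HSV);m=cv2.inRange(h,(0,0,110),(180,90,255))
    k=np.zeros_like(m);k[r[2]:r[3],r[0]:r[1]]=255;m&=k
    c=max(cv2.findContours(m,cv2.RETR_EXTERNAL,cv2.CHAIN_APPROX_NONE)[0],key=cv2.contourArea)
    e=cv2.fitEllipse(cv2.convexHull(c));print(n,'ell',e, onz(g,*e[0],148))
big=[cv2.resize(g['color'][y:y+w*3//4,x:x+w],(400,300),interpolation=cv2.INTER_CUBIC) for g,x,y,w in((a,280,120,100),(b,160,175,100),(a,140,200,120),(b,310,170,110))]
cv2.imwrite('pics/c0.png',np.vstack([np.hstack(big[:2]),np.hstack(big[2:])])[:,:,::-1])
E
```

```text
s [304 142  33  53 330] [320.08787879 162.78181818] ((320.441162109375, 166.23532104492188), (54.36505126953125, 20.751327514648438), 59.03623962402344)
t [208 190  26  52 168] [219.21428571 216.33333333] ((220.44590759277344, 214.77381896972656), (53.04783630371094, 14.08125114440918), 76.55138397216797)
s ell ((212.302734375, 231.8155975341797), (58.310218811035156, 59.75176239013672), 80.73249816894531) [561.92681264 -83.60860258 148.        ]
t ell ((346.09600830078125, 214.4432373046875), (62.619693756103516, 63.44219970703125), 153.28952026367188) [556.23080819 -81.02837837 148.        ]
```

View pics/c0.png

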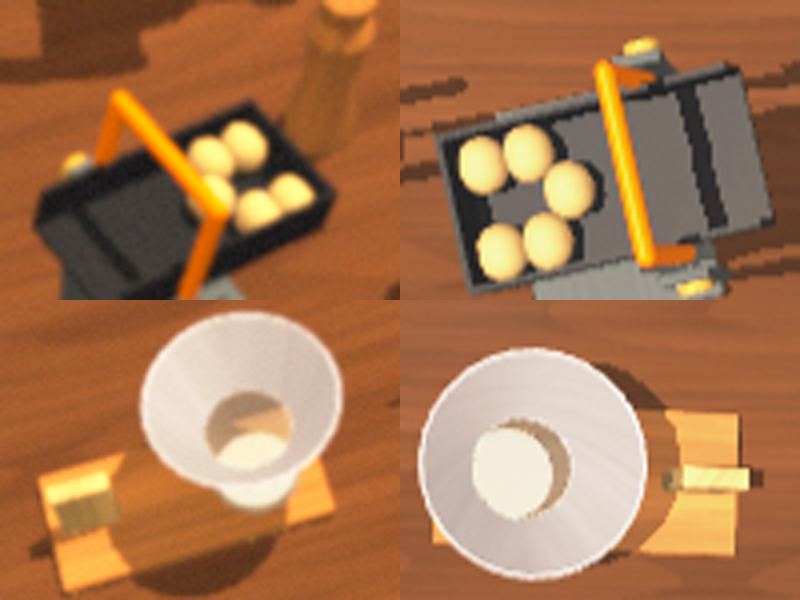

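```bash
python3 - <<'E'
from h import *
a=load('s0');b=load('t0')
def tri(u,v):
    A=[];B=[]
    for g,p in((a,u),(b,v)):
        o,d=ray(g,*p);d/=np.linalg.norm(d);P=np.eye(3)-np.outer(d,d);A.append(P);B.append(P@o)
    return np.linalg.lstsq(np.vstack(A),np.hstack(B),rcond=None)[0]
e1=tri((310,144.2),(211.2,191.5));e2=tri((335,172.5),(222,240))
print('bar',e1,e2,np.linalg.norm(e1-e2))
E1=onz(b,211.2,191.5,299);E2=onz(b,222,240,299);print(E1,E2)
print('funnel',onz(a,212.5,229.7,148),onz(b,346.1,214.4,148),tri((212.5,229.7),(346.1,214.4)))
H=onz(b,396.8,219.2,81);print('handle',H)
# board corners far end top
for c in((738,413),(736,555)):print('corner',onz(b,310+(c[0]-400)/3.636,170+(c[1]-300)/3.636,14))
F=onz(b,346.1,214.4,148);print(np.linalg.norm((F-H)[:2]), 'yaw', np.degrees(np.arctan2(*(F-H)[[1,0]]))-90)
M=(E1+E2)/2;x=(E1-E2)[:2];x/=np.linalg.norm(x);y=np.array([-x[1],x[0]])
if True:
    print('x',x,'y',y)  # y should point to rear (+world y)
    hg=M[:2]-16*y;print('hinge',hg,'drop',hg-95*y,'yaw',np.degrees(np.arctan2(x[1],x[0])))
    print('end bar',hg-66*y)
for n,u,v,z in(('ram0',273,150,45),('ram1',343,150,45)):print(n,onz(b,u,v,z))
E
```

```text
bar [571.52575646 200.35673182 421.01210784] [499.40901094 257.94082601 170.35618403] 267.10511981498723
[591.51172395 240.13453993 299.        ] [485.43731171 213.78797277 299.        ]
funnel [555.99708746 -81.31976706 148.        ] [556.34022502 -81.03775034 148.        ] [556.25715947 -81.16553624 148.33621045]
handle [ 550.36924719 -226.98109891   81.        ]
corner [ 605.71236736 -262.0694826    14.        ]
corner [ 495.89931017 -260.31894011   14.        ]
146.06544276353355 yaw -2.34283467011484
x [0.97051173 0.24105392] y [-0.24105392  0.97051173]
hinge [542.33138047 211.43306874] drop [565.23150241 119.23445478] yaw 13.948751624151132
end bar [558.24093887 147.37929483]
ram0 [737.78191724 106.20590835  45.        ]
ram1 [741.55682545 -87.29803908  45.        ]
```

```bash
python3 - <<'E'
from h import *
a=load('s0')
print(proj(a,[591.5,240.1,299]),proj(a,[485.4,213.8,299]))
E
```

```text
(334.6624557542755, 174.17381023258517) (309.08041035665894, 145.01070658314836)
```

Emit:
move_arm([
  {"wz":0.11},
  {"wz":0.11},
  {"wz":0.11},
  {"wz":0.11},
  {"wz":0.11},
  {"wz":0.11},
  {"wz":0.11},
  {"wz":0.11},
  {"wz":0.11},
  {"wz":0.11},
  {"wz":0.11},
  {"wz":0.11},
], gripper=5, force=30)

```text
schema error: expected keys tx, ty, tz, wx, wy, wz
```

Emit:
move_arm([
  {"tx":0,"ty":0,"tz":0,"wx":0,"wy":0,"wz":0.11},
  {"tx":0,"ty":0,"tz":0,"wx":0,"wy":0,"wz":0.11},
  {"tx":0,"ty":0,"tz":0,"wx":0,"wy":0,"wz":0.11},
  {"tx":0,"ty":0,"tz":0,"wx":0,"wy":0,"wz":0.11},
  {"tx":0,"ty":0,"tz":0,"wx":0,"wy":0,"wz":0.11},
  {"tx":0,"ty":0,"tz":0,"wx":0,"wy":0,"wz":0.11},
  {"tx":0,"ty":0,"tz":0,"wx":0,"wy":0,"wz":0.11},
  {"tx":0,"ty":0,"tz":0,"wx":0,"wy":0,"wz":0.11},
  {"tx":0,"ty":0,"tz":0,"wx":0,"wy":0,"wz":0.11},
  {"tx":0,"ty":0,"tz":0,"wx":0,"wy":0,"wz":0.11},
  {"tx":0,"ty":0,"tz":0,"wx":0,"wy":0,"wz":0.11},
  {"tx":0,"ty":0,"tz":0,"wx":0,"wy":0,"wz":0.11},
], gripper=5, force=30)

```text
time_s: 1.1
ee_pos: [155.4, 553.3, 213.5]
ee_rot: [-180.0, 0.1, 88.4]
force: [-0.4, -0.1, -0.3]
gripper_width: 49.7
gripper_force: 0.0
```

Emit:
move_arm([
  {"tx":-3.2,"ty":1.7,"tz":0,"wx":0,"wy":0,"wz":0},
  {"tx":-3.2,"ty":1.7,"tz":0,"wx":0,"wy":0,"wz":0},
  {"tx":-3.2,"ty":1.7,"tz":0,"wx":0,"wy":0,"wz":0},
  {"tx":-3.2,"ty":1.7,"tz":0,"wx":0,"wy":0,"wz":0},
  {"tx":-3.2,"ty":1.7,"tz":0,"wx":0,"wy":0,"wz":0},
  {"tx":-3.2,"ty":1.7,"tz":0,"wx":0,"wy":0,"wz":0},
  {"tx":-3.2,"ty":1.7,"tz":0,"wx":0,"wy":0,"wz":0},
  {"tx":-3.2,"ty":1.7,"tz":0,"wx":0,"wy":0,"wz":0},
  {"tx":-3.2,"ty":1.7,"tz":0,"wx":0,"wy":0,"wz":0},
  {"tx":-3.2,"ty":1.7,"tz":0,"wx":0,"wy":0,"wz":0},
  {"tx":-3.2,"ty":1.7,"tz":0,"wx":0,"wy":0,"wz":0},
  {"tx":-3.2,"ty":1.7,"tz":0,"wx":0,"wy":0,"wz":0},
])

```text
time_s: 2.1
ee_pos: [350.7, 163.3, 213.8]
ee_rot: [-180.0, -0.0, 88.7]
force: [1.5, 0.3, 0.4]
gripper_width: 50.2
gripper_force: 0.0
```

Emit:
move_arm([
  {"tx":-3.2,"ty":1.75,"tz":0,"wx":0,"wy":0,"wz":0},
  {"tx":-3.2,"ty":1.75,"tz":0,"wx":0,"wy":0,"wz":0},
  {"tx":-3.2,"ty":1.75,"tz":0,"wx":0,"wy":0,"wz":0},
  {"tx":-3.2,"ty":1.75,"tz":0,"wx":0,"wy":0,"wz":0},
  {"tx":-3.2,"ty":1.75,"tz":0,"wx":0,"wy":0,"wz":0},
  {"tx":-3.2,"ty":1.75,"tz":0,"wx":0,"wy":0,"wz":0},
  {"tx":-3.2,"ty":1.75,"tz":0,"wx":0,"wy":0,"wz":0},
  {"tx":-3.2,"ty":1.75,"tz":0,"wx":0,"wy":0,"wz":0},
  {"tx":-3.2,"ty":1.75,"tz":0,"wx":0,"wy":0,"wz":0},
  {"tx":-3.2,"ty":1.75,"tz":0,"wx":0,"wy":0,"wz":0},
  {"tx":-3.2,"ty":1.75,"tz":0,"wx":0,"wy":0,"wz":0},
  {"tx":-3.2,"ty":1.75,"tz":0,"wx":0,"wy":0,"wz":0},
])

```text
time_s: 3.1
ee_pos: [551.9, -225.4, 213.4]
ee_rot: [-179.9, -0.0, 88.7]
force: [0.5, 0.1, 1.3]
gripper_width: 50.1
gripper_force: 0.0
```

Emit:
move_arm([
  {"tx":0,"ty":0,"tz":2.5,"wx":0,"wy":0,"wz":0},
  {"tx":0,"ty":0,"tz":3,"wx":0,"wy":0,"wz":0},
  {"tx":0,"ty":0,"tz":3,"wx":0,"wy":0,"wz":0},
  {"tx":0,"ty":0,"tz":2,"wx":0,"wy":0,"wz":0},
])

```text
time_s: 3.43
ee_pos: [550.0, -223.4, 105.6]
ee_rot: [-179.8, -0.1, 88.6]
force: [-0.8, -0.3, -0.6]
gripper_width: 50.1
gripper_force: 0.0
```

Emit:
move_arm([
  {"tx":-0.3,"ty":0,"tz":2,"wx":0,"wy":0,"wz":0},
  {"tx":0,"ty":0,"tz":2,"wx":0,"wy":0,"wz":0},
  {"tx":0,"ty":0,"tz":1.5,"wx":0,"wy":0,"wz":0},
  {"tx":0,"ty":0,"tz":0.9,"wx":0,"wy":0,"wz":0},
  {"tx":0,"ty":0,"tz":0,"wx":0,"wy":0,"wz":0},
])

```text
time_s: 3.85
ee_pos: [550.1, -226.1, 42.6]
ee_rot: [-179.7, -0.1, 88.7]
force: [-0.9, 0.0, 0.2]
gripper_width: 49.9
gripper_force: 0.0
```

Emit:
move_arm([
  {"tx":0,"ty":0,"tz":0,"wx":0,"wy":0,"wz":0},
  {"tx":0,"ty":0,"tz":0,"wx":0,"wy":0,"wz":0},
  {"tx":0,"ty":0,"tz":0,"wx":0,"wy":0,"wz":0},
  {"tx":0,"ty":0,"tz":0,"wx":0,"wy":0,"wz":0},
  {"tx":0,"ty":0,"tz":0,"wx":0,"wy":0,"wz":0},
  {"tx":0,"ty":0,"tz":0,"wx":0,"wy":0,"wz":0},
], gripper=0, force=30)

```text
time_s: 4.35
ee_pos: [552.6, -226.8, 45.7]
ee_rot: [179.9, 0.0, 88.6]
force: [0.9, -0.8, 1.3]
gripper_width: 15.4
gripper_force: 30.0
```

Emit:
move_arm([
  {"tx":0.8,"ty":0,"tz":0,"wx":0,"wy":0,"wz":0},
  {"tx":1.5,"ty":0.04,"tz":0,"wx":0,"wy":0,"wz":0},
  {"tx":1.8,"ty":0.04,"tz":0,"wx":0,"wy":0,"wz":0},
  {"tx":1.8,"ty":0.04,"tz":0,"wx":0,"wy":0,"wz":0},
  {"tx":1.8,"ty":0.04,"tz":0,"wx":0,"wy":0,"wz":0},
  {"tx":1.8,"ty":0.04,"tz":0,"wx":0,"wy":0,"wz":0},
  {"tx":1.8,"ty":0.04,"tz":0,"wx":0,"wy":0,"wz":0},
  {"tx":1.8,"ty":0.04,"tz":0,"wx":0,"wy":0,"wz":0},
  {"tx":1.8,"ty":0.04,"tz":0,"wx":0,"wy":0,"wz":0},
  {"tx":1.5,"ty":0.04,"tz":0,"wx":0,"wy":0,"wz":0},
  {"tx":0.8,"ty":0.04,"tz":0,"wx":0,"wy":0,"wz":0},
  {"tx":0,"ty":0,"tz":0,"wx":0,"wy":0,"wz":0},
])

```text
time_s: 5.35
ee_pos: [560.0, -53.5, 45.7]
ee_rot: [179.9, -0.0, 88.8]
force: [-0.4, 3.5, 5.0]
gripper_width: 15.8
gripper_force: 30.0
```

```bash
cat >> h.py <<'E'
def look(k):
    a=save('scene','s'+k);b=save('top','t'+k)
    big=[cv2.resize(g['color'][y:y+w*3//4,x:x+w],(400,300),interpolation=cv2.INTER_CUBIC) for g,x,y,w in((a,220,110,160),(b,180,150,160))]
    cv2.imwrite(f'pics/c{k}.png',np.hstack(big)[:,:,::-1])
E
python3 - <<'E'
from h import *
look('1')
E
```

```text
(no output)
```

View pics/c1.png

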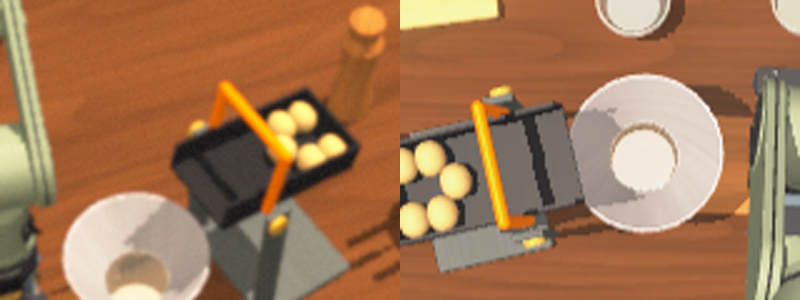

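The top crop shows the funnel rim spanning rows 73-232 with its right edge at column 722, so its centre is about pixel (277,211). It is just reaching under the lip.

```bash
python3 - <<'E'
from h import *
b=load('t1');a=load('s1')
print(onz(b,277,211,148), env.state()['ee_pos'])
# scene rim crop: left 63,right 210 top 193
h=cv2.cvtColor(b['color'],cv2.COLOR_RGB2HSV);m=cv2.inRange(h,(0,0,130),(180,80,255))
k=np.zeros_like(m);k[175:250,256:312]=255;m&=k
c=max(cv2.findContours(m,cv2.RETR_EXTERNAL,cv2.CHAIN_APPROX_NONE)[0],key=cv2.contourArea)[:,0]
print(c.min(0),c.max(0))
# circle fit to right hull
hl=cv2.convexHull(c)[:,0].astype(float);hl=c[c[:,0]>275].astype(float)
from scipy.optimize import least_squares
def f(p):return np.hypot(hl[:,0]-p[0],hl[:,1]-p[1])-p[2]
r=least_squares(f,[277,211,31.5],loss='soft_l1');print(r.x,onz(b,*r.x[:2],148))
# lip position in top crop: corners (557,103),(583,195) -> 
d=np.array([(180+(557-400)/2.5,150+103/2.5),(180+(583-400)/2.5,150+195/2.5)])
zl=210+55*np.sin(.175)+36
for q in d:print('lip',onz(b,*q,210+55*np.sin(.175)))
E
```

```text
[561.89094395  93.30757329 148.        ] [559.96647621 -53.62319809  45.69657455]
[256 180] [308 242]
[277.224299   210.87420451  31.20979636] [562.21817789  92.74841127 148.        ]
lip [602.3719259  175.79708312 219.57594757]
lip [515.58814932 149.41069925 219.57594757]
```

```bash
python3 - <<'E'
from h import *
b=load('t1');a=load('s1')
for z in(210,220):
    P=[onz(b,220,186.8,z),onz(b,234,246.4,z)];Q=[onz(a,332,198.8,z),onz(a,299.2,162,z)]
    print(z,np.round(P),np.round(Q),np.mean(P,0),np.mean(Q,0),np.linalg.norm(P[0]-P[1]))
print(proj(b,[542.3,211.4,210]))
E
```

```text
210 [[613. 231. 210.]
 [472. 194. 210.]] [[608. 235. 210.]
 [469. 197. 210.]] [542.29244027 212.72016534 210.        ] [538.43982126 215.74331126 210.        ] 146.15994666692495
220 [[612. 230. 220.]
 [472. 194. 220.]] [[613. 231. 220.]
 [475. 194. 220.]] [541.70817606 211.76109805 220.        ] [544.37894874 212.62049741 220.        ] 144.86657172754246
(227.52649019417402, 216.48290331782604)
```

Emit:
move_arm([
  {"tx":0.6,"ty":0.05,"tz":0,"wx":0,"wy":0,"wz":0},
  {"tx":0.9,"ty":0.1,"tz":0,"wx":0,"wy":0,"wz":0},
  {"tx":0.8,"ty":0.1,"tz":0,"wx":0,"wy":0,"wz":0},
  {"tx":0.4,"ty":0,"tz":0,"wx":0,"wy":0,"wz":0},
  {"tx":0,"ty":0,"tz":0,"wx":0,"wy":0,"wz":0},
  {"tx":0,"ty":0,"tz":0,"wx":0,"wy":0,"wz":0},
])

```text
time_s: 5.95
ee_pos: [563.3, -28.6, 45.7]
ee_rot: [179.9, 0.0, 88.7]
force: [1.1, -1.5, 4.9]
gripper_width: 15.8
gripper_force: 30.0
```

```bash
python3 - <<'E'
from h import *
b=save('top','t2');save('scene','s2')
h=cv2.cvtColor(b['color'],cv2.COLOR_RGB2HSV);m=cv2.inRange(h,(0,0,130),(180,80,255))
k=np.zeros_like(m);k[175:250,256:303]=255;m&=k
c=max(cv2.findContours(m,cv2.RETR_EXTERNAL,cv2.CHAIN_APPROX_NONE)[0],key=cv2.contourArea)[:,0]
hl=c[(c[:,0]>268)].astype(float)
from scipy.optimize import least_squares
for R in(31.2,):
    r=least_squares(lambda p:np.hypot(hl[:,0]-p[0],hl[:,1]-p[1])-R,[267,211],loss='soft_l1');print(r.x,r.cost,onz(b,*r.x[:2],148))
print(env.state()['ee_pos'],c.max(0))
E
```

```text
[267.14514515 209.68678635] 292.02714233681183 [564.77051692 118.15941484 148.        ]
[563.26074053 -28.60115941  45.68393335] [298 241]
```

Emit:
move_arm([
  {"tx":0,"ty":0,"tz":0,"wx":0,"wy":0,"wz":0},
  {"tx":0,"ty":0,"tz":0,"wx":0,"wy":0,"wz":0},
  {"tx":0,"ty":0,"tz":0,"wx":0,"wy":0,"wz":0},
  {"tx":0,"ty":0,"tz":0,"wx":0,"wy":0,"wz":0},
  {"tx":0,"ty":0,"tz":0,"wx":0,"wy":0,"wz":0},
], gripper=4.5)

```text
time_s: 6.47
ee_pos: [562.5, -27.9, 44.6]
ee_rot: [-180.0, -0.0, 88.7]
force: [0.4, -0.2, 0.1]
gripper_width: 44.1
gripper_force: 0.0
```

Emit:
move_arm([
  {"tx":0,"ty":0,"tz":-1,"wx":0,"wy":0,"wz":0},
  {"tx":0,"ty":0,"tz":-2,"wx":0,"wy":0,"wz":0},
  {"tx":0,"ty":0,"tz":-3,"wx":0,"wy":0,"wz":0},
  {"tx":0,"ty":0,"tz":-4,"wx":0,"wy":0,"wz":0},
  {"tx":0,"ty":0,"tz":-4,"wx":0,"wy":0,"wz":0},
  {"tx":0,"ty":0,"tz":-4,"wx":0,"wy":0,"wz":0},
  {"tx":0,"ty":0,"tz":-4,"wx":0,"wy":0,"wz":0},
  {"tx":0,"ty":0,"tz":-4,"wx":0,"wy":0,"wz":0},
  {"tx":0,"ty":0,"tz":-4,"wx":0,"wy":0,"wz":0},
  {"tx":0,"ty":0,"tz":-1.5,"wx":0,"wy":0,"wz":0},
])

```text
time_s: 7.3
ee_pos: [563.8, -27.9, 367.3]
ee_rot: [179.4, 0.0, 88.7]
force: [0.3, -0.2, 0.6]
gripper_width: 45.3
gripper_force: 0.0
```

Emit:
move_arm([
  {"tx":0,"ty":0,"tz":0,"wx":0,"wy":0,"wz":0.11},
  {"tx":0,"ty":0,"tz":0,"wx":0,"wy":0,"wz":0.11},
  {"tx":0,"ty":0,"tz":0,"wx":0,"wy":0,"wz":0.11},
  {"tx":0,"ty":0,"tz":0,"wx":0,"wy":0,"wz":0.11},
  {"tx":0,"ty":0,"tz":0,"wx":0,"wy":0,"wz":0.11},
  {"tx":0,"ty":0,"tz":0,"wx":0,"wy":0,"wz":0.11},
  {"tx":0,"ty":0,"tz":0,"wx":0,"wy":0,"wz":0.11},
  {"tx":0,"ty":0,"tz":0,"wx":0,"wy":0,"wz":0.11},
  {"tx":0,"ty":0,"tz":0,"wx":0,"wy":0,"wz":0.11},
  {"tx":0,"ty":0,"tz":0,"wx":0,"wy":0,"wz":0.11},
  {"tx":0,"ty":0,"tz":0,"wx":0,"wy":0,"wz":0.1},
  {"tx":0,"ty":0,"tz":0,"wx":0,"wy":0,"wz":0.1},
])

```text
time_s: 8.3
ee_pos: [562.3, -27.8, 360.7]
ee_rot: [-180.0, -0.0, 13.9]
force: [-0.2, 0.3, 0.9]
gripper_width: 45.0
gripper_force: 0.0
```

```bash
python3 - <<'E'
from h import *
look('3')
s=env.state();p=s['ee_pos'];y=np.radians(s['ee_rot'][2]);d=np.array([538.4,227.3])-p[:2]
print(p,s['ee_rot'],s['qpos'],'tx',d@[np.cos(y),np.sin(y)],'ty',d@[np.sin(y),-np.cos(y)])
E
```

```text
[562.42053098 -27.8500174  360.59882794] [-1.79999721e+02 -3.07734963e-02  1.42178885e+01] [-4.01095546e+00  1.42261051e+01  7.47426330e+01  9.89259116e-03
  9.10021200e+01  7.17713315e+01] tx 39.382656470197915 ty -253.23412814795483
```

View pics/c3.png

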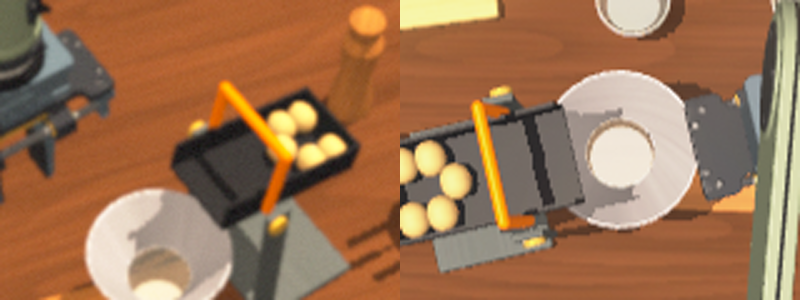

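The funnel rim in the top crop is centred near (620,150), which is pixel (268,210). That puts it under the lip, and the tray is untouched.

Emit:
move_arm([
  {"tx":0.5,"ty":-2,"tz":0,"wx":0,"wy":0,"wz":0},
  {"tx":0.5,"ty":-3.5,"tz":0,"wx":0,"wy":0,"wz":0},
  {"tx":0.5,"ty":-3.5,"tz":0,"wx":0,"wy":0,"wz":0},
  {"tx":0.5,"ty":-3.5,"tz":0,"wx":0,"wy":0,"wz":0},
  {"tx":0.5,"ty":-3.5,"tz":0,"wx":0,"wy":0,"wz":0},
  {"tx":0.5,"ty":-3.5,"tz":0,"wx":0,"wy":0,"wz":0},
  {"tx":0.5,"ty":-3,"tz":0,"wx":0,"wy":0,"wz":0},
  {"tx":0.5,"ty":-2.8,"tz":0,"wx":0,"wy":0,"wz":0},
  {"tx":0,"ty":0,"tz":0,"wx":0,"wy":0,"wz":0},
])

```text
time_s: 9.15
ee_pos: [538.4, 231.9, 359.8]
ee_rot: [-179.8, -0.0, 14.7]
force: [0.1, -0.6, -0.4]
gripper_width: 44.9
gripper_force: 0.0
```

```bash
python3 - <<'E'
from h import *
a=load('s3');b=load('t3');print(onz(a,283.4,211.7,148),onz(b,268,209.8,148))
s=env.state();p=s['ee_pos'];y=np.radians(s['ee_rot'][2]);d=np.array([538.4,227.3])-p[:2]
print(p,s['ee_rot'],'tx',d@[np.cos(y),np.sin(y)],'ty',d@[np.sin(y),-np.cos(y)])
E
```

```text
[567.9494452  114.97567371 148.        ] [564.52252726 116.00394676 148.        ]
[538.44910418 231.93190591 359.84385018] [-1.79829516e+02 -1.64030751e-03  1.46659684e+01] tx -1.220225868229256 ty 4.468558202140589
```

Emit:
move_arm([
  {"tx":0,"ty":0.4,"tz":1,"wx":0,"wy":0,"wz":0},
  {"tx":0,"ty":0,"tz":2,"wx":0,"wy":0,"wz":0},
  {"tx":0,"ty":0,"tz":2,"wx":0,"wy":0,"wz":0},
  {"tx":0,"ty":0,"tz":2,"wx":0,"wy":0,"wz":0},
  {"tx":0,"ty":0,"tz":1,"wx":0,"wy":0,"wz":0},
  {"tx":0,"ty":0,"tz":0,"wx":0,"wy":0,"wz":0},
])

```text
time_s: 9.65
ee_pos: [539.2, 221.4, 277.2]
ee_rot: [179.9, 0.3, 14.2]
force: [0.4, -0.1, -0.3]
gripper_width: 44.5
gripper_force: 0.0
```

Emit:
move_arm([
  {"tx":0,"ty":0,"tz":0,"wx":0,"wy":0,"wz":0},
  {"tx":0,"ty":0,"tz":0,"wx":0,"wy":0,"wz":0},
  {"tx":0,"ty":0,"tz":0,"wx":0,"wy":0,"wz":0},
  {"tx":0,"ty":0,"tz":0,"wx":0,"wy":0,"wz":0},
  {"tx":0,"ty":0,"tz":0,"wx":0,"wy":0,"wz":0},
], gripper=1.9, force=5)

```text
time_s: 10.07
ee_pos: [540.7, 224.3, 281.1]
ee_rot: [-179.9, -0.1, 14.2]
force: [-0.5, 3.2, 2.7]
gripper_width: 19.4
gripper_force: 1.5
```

```bash
python3 - <<'E'
from h import *
look('4'); s=env.state();print(s['ee_pos'],s['ee_rot'],s['force'],s['gripper_width'])
E
```

```text
[540.6569127  224.44625943 280.98065261] [-1.79868005e+02 -1.32936869e-01  1.42186959e+01] [0.02450107 4.60646967 2.28348781] 19.0903319698699
```

View pics/c4.png

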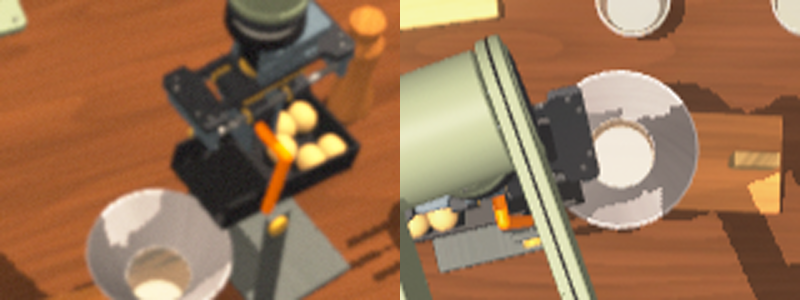

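Emit:
move_arm([
  {"tx":0,"ty":0.3,"tz":-0.05,"wx":0,"wy":0,"wz":0},
  {"tx":0,"ty":0.5,"tz":-0.06,"wx":0,"wy":0,"wz":0},
  {"tx":0,"ty":0.45,"tz":-0.02,"wx":0,"wy":0,"wz":0},
  {"tx":0,"ty":0.45,"tz":0,"wx":0,"wy":0,"wz":0},
  {"tx":0,"ty":0.45,"tz":0.03,"wx":0,"wy":0,"wz":0},
  {"tx":0,"ty":0.45,"tz":0.05,"wx":0,"wy":0,"wz":0},
  {"tx":0,"ty":0.3,"tz":0.05,"wx":0,"wy":0,"wz":0},
  {"tx":0,"ty":0.3,"tz":0.05,"wx":0,"wy":0,"wz":0},
  {"tx":0,"ty":0.3,"tz":0.05,"wx":0,"wy":0,"wz":0},
  {"tx":0,"ty":0.22,"tz":0.06,"wx":0,"wy":0,"wz":0},
  {"tx":0,"ty":0.22,"tz":0.06,"wx":0,"wy":0,"wz":0},
  {"tx":0,"ty":0.22,"tz":0.06,"wx":0,"wy":0,"wz":0},
])

```text
time_s: 11.17
ee_pos: [550.5, 182.6, 276.9]
ee_rot: [180.0, 0.0, 14.2]
force: [-1.7, 2.5, 2.3]
gripper_width: 19.0
gripper_force: 1.4
```

Emit:
move_arm([
  {"tx":0,"ty":0.22,"tz":0.08,"wx":0,"wy":0,"wz":0},
  {"tx":0,"ty":0.22,"tz":0.08,"wx":0,"wy":0,"wz":0},
  {"tx":0,"ty":0.22,"tz":0.08,"wx":0,"wy":0,"wz":0},
  {"tx":0,"ty":0.21,"tz":0.08,"wx":0,"wy":0,"wz":0},
  {"tx":0,"ty":0.21,"tz":0.09,"wx":0,"wy":0,"wz":0},
  {"tx":0,"ty":0.21,"tz":0.1,"wx":0,"wy":0,"wz":0},
  {"tx":0,"ty":0.2,"tz":0.1,"wx":0,"wy":0,"wz":0},
  {"tx":0,"ty":0.2,"tz":0.1,"wx":0,"wy":0,"wz":0},
  {"tx":0,"ty":0.2,"tz":0.11,"wx":0,"wy":0,"wz":0},
  {"tx":0,"ty":0.2,"tz":0.12,"wx":0,"wy":0,"wz":0},
  {"tx":0,"ty":0.19,"tz":0.12,"wx":0,"wy":0,"wz":0},
  {"tx":0,"ty":0.19,"tz":0.12,"wx":0,"wy":0,"wz":0},
])

```text
time_s: 12.17
ee_pos: [556.7, 158.8, 265.2]
ee_rot: [-180.0, -0.0, 14.2]
force: [-1.5, 2.5, 1.6]
gripper_width: 19.3
gripper_force: 1.2
```

```bash
python3 - <<'E'
from h import *
look('5'); s=env.state();print(s['ee_pos'],s['ee_rot'],s['force'],s['gripper_width'])
b=np.array([542.2,211.8]);print((s['ee_pos'][:2]-b)@[-.244,.97])
E
```

```text
[556.77340549 158.44982528 264.98095623] [1.79962620e+02 1.86123221e-02 1.41803351e+01] [-0.87985081  0.77274184  0.3191351 ] 18.686977962104898
-55.305580416254415
```

View pics/c5.png

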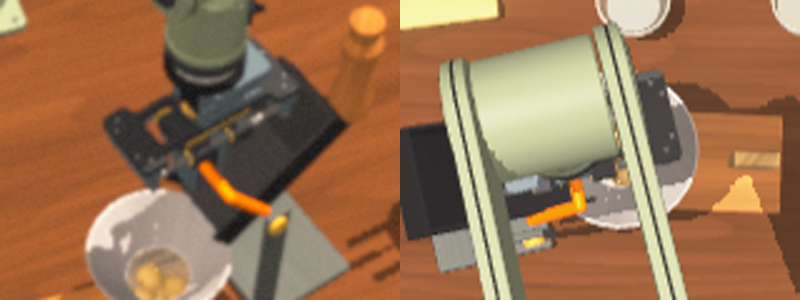

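The scene crop shows nuts already in the jar at about (160,275) and the visible part of the tray empty. I'll push on to the stop.

Emit:
move_arm([
  {"tx":0,"ty":0.2,"tz":0.13,"wx":0,"wy":0,"wz":0},
  {"tx":0,"ty":0.2,"tz":0.14,"wx":0,"wy":0,"wz":0},
  {"tx":0,"ty":0.2,"tz":0.15,"wx":0,"wy":0,"wz":0},
  {"tx":0,"ty":0.2,"tz":0.15,"wx":0,"wy":0,"wz":0},
  {"tx":0,"ty":0.2,"tz":0.15,"wx":0,"wy":0,"wz":0},
  {"tx":0,"ty":0.15,"tz":0.15,"wx":0,"wy":0,"wz":0},
  {"tx":0,"ty":0.1,"tz":0.1,"wx":0,"wy":0,"wz":0},
  {"tx":0,"ty":0,"tz":0,"wx":0,"wy":0,"wz":0},
  {"tx":0,"ty":0,"tz":0,"wx":0,"wy":0,"wz":0},
  {"tx":0,"ty":0,"tz":0,"wx":0,"wy":0,"wz":0},
  {"tx":0,"ty":0,"tz":0,"wx":0,"wy":0,"wz":0},
  {"tx":0,"ty":0,"tz":0,"wx":0,"wy":0,"wz":0},
])

```text
time_s: 13.27
ee_pos: [559.8, 146.5, 255.6]
ee_rot: [180.0, 0.0, 14.2]
force: [0.4, -0.4, -0.5]
gripper_width: 19.2
gripper_force: 0.0
```

```bash
python3 - <<'E'
from h import *
a=save('scene','s6');b=save('top','t6'); s=env.state();print(s['ee_pos'],s['ee_rot'],s['force'])
print((s['ee_pos'][:2]-[542.2,211.8])@[-.244,.97])
big=[cv2.resize(g['color'][y:y+w*3//4,x:x+w],(400,300),interpolation=cv2.INTER_CUBIC) for g,x,y,w in((a,250,190,70),(a,270,120,100))]
cv2.imwrite(f'pics/c6.png',np.hstack(big)[:,:,::-1])
E
```

```text
[559.80390361 146.60652423 255.65897161] [ 1.79967783e+02 -1.35912276e-03  1.42015530e+01] [-0.10856424  0.07363983 -0.63319295]
-67.53302398044269
```

View pics/c6.png

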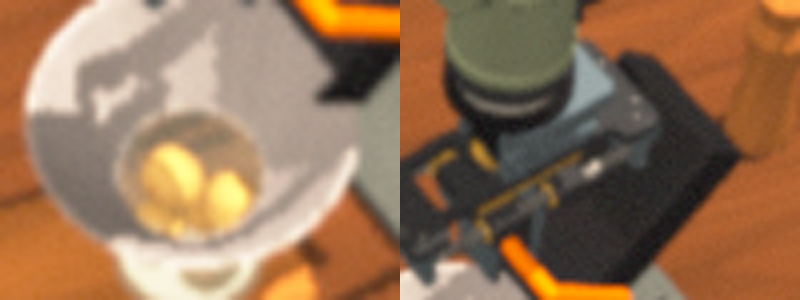

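Emit:
move_arm([
  {"tx":0,"ty":-0.35,"tz":0,"wx":0,"wy":0,"wz":0},
  {"tx":0,"ty":-0.35,"tz":0,"wx":0,"wy":0,"wz":0},
  {"tx":0,"ty":-0.32,"tz":-0.3,"wx":0,"wy":0,"wz":0},
  {"tx":0,"ty":-0.32,"tz":-0.3,"wx":0,"wy":0,"wz":0},
  {"tx":0,"ty":-0.35,"tz":-0.28,"wx":0,"wy":0,"wz":0},
  {"tx":0,"ty":-0.35,"tz":-0.28,"wx":0,"wy":0,"wz":0},
  {"tx":0,"ty":-0.38,"tz":-0.25,"wx":0,"wy":0,"wz":0},
  {"tx":0,"ty":-0.38,"tz":-0.24,"wx":0,"wy":0,"wz":0},
  {"tx":0,"ty":-0.4,"tz":-0.2,"wx":0,"wy":0,"wz":0},
  {"tx":0,"ty":-0.4,"tz":-0.2,"wx":0,"wy":0,"wz":0},
  {"tx":0,"ty":-0.4,"tz":-0.16,"wx":0,"wy":0,"wz":0},
  {"tx":0,"ty":-0.4,"tz":-0.16,"wx":0,"wy":0,"wz":0},
])

```text
time_s: 14.37
ee_pos: [548.8, 190.3, 279.3]
ee_rot: [-180.0, 0.0, 14.2]
force: [0.6, -2.0, 1.7]
gripper_width: 18.9
gripper_force: 1.2
```

Emit:
move_arm([
  {"tx":0,"ty":-0.42,"tz":-0.12,"wx":0,"wy":0,"wz":0},
  {"tx":0,"ty":-0.42,"tz":-0.12,"wx":0,"wy":0,"wz":0},
  {"tx":0,"ty":-0.44,"tz":-0.08,"wx":0,"wy":0,"wz":0},
  {"tx":0,"ty":-0.44,"tz":-0.07,"wx":0,"wy":0,"wz":0},
  {"tx":0,"ty":-0.44,"tz":-0.03,"wx":0,"wy":0,"wz":0},
  {"tx":0,"ty":-0.44,"tz":0,"wx":0,"wy":0,"wz":0},
  {"tx":0,"ty":-0.44,"tz":0.01,"wx":0,"wy":0,"wz":0},
  {"tx":0,"ty":-0.44,"tz":0.01,"wx":0,"wy":0,"wz":0},
  {"tx":0,"ty":-0.25,"tz":0.05,"wx":0,"wy":0,"wz":0},
  {"tx":0,"ty":-0.1,"tz":0.05,"wx":0,"wy":0,"wz":0},
  {"tx":0,"ty":0,"tz":0,"wx":0,"wy":0,"wz":0},
])

```text
time_s: 15.28
ee_pos: [539.3, 227.2, 282.0]
ee_rot: [-180.0, 0.0, 14.2]
force: [0.2, 0.8, -0.2]
gripper_width: 18.6
gripper_force: 0.0
```

```bash
python3 - <<'E'
from h import *
s=env.state();print(s['ee_pos'],s['ee_rot'],s['force'])
print((s['ee_pos'][:2]-[542.2,211.8])@[-.244,.97])
E
```

```text
[539.27098007 227.19126928 282.01944781] [-1.79954904e+02  3.32506472e-02  1.42189653e+01] [ 0.17649766  0.82246681 -0.2184583 ]
15.644212061764717
```

Emit:
move_arm([
  {"tx":0,"ty":-0.1,"tz":0,"wx":0,"wy":0,"wz":0},
  {"tx":0,"ty":-0.1,"tz":0,"wx":0,"wy":0,"wz":0},
  {"tx":0,"ty":-0.1,"tz":0,"wx":0,"wy":0,"wz":0},
  {"tx":0,"ty":-0.1,"tz":0,"wx":0,"wy":0,"wz":0},
])

```text
time_s: 15.62
ee_pos: [538.5, 230.4, 282.1]
ee_rot: [180.0, 0.0, 14.2]
force: [-0.4, -1.4, -0.5]
gripper_width: 19.0
gripper_force: 0.7
```

Emit:
move_arm([
  {"tx":0,"ty":-0.1,"tz":0,"wx":0,"wy":0,"wz":0},
  {"tx":0,"ty":-0.1,"tz":0,"wx":0,"wy":0,"wz":0},
])

```text
time_s: 15.78
ee_pos: [538.2, 231.4, 282.1]
ee_rot: [179.9, 0.0, 14.2]
force: [1.2, -6.2, -2.2]
gripper_width: 19.0
gripper_force: 3.2
```

Emit:
move_arm([
  {"tx":0,"ty":-0.1,"tz":0,"wx":0,"wy":0,"wz":0},
  {"tx":0,"ty":0,"tz":0,"wx":0,"wy":0,"wz":0},
  {"tx":0,"ty":0,"tz":0,"wx":0,"wy":0,"wz":0},
])

```text
time_s: 16.03
ee_pos: [538.2, 231.4, 282.1]
ee_rot: [179.8, 0.0, 14.2]
force: [1.4, -7.2, -1.7]
gripper_width: 18.5
gripper_force: 3.4
```

Emit:
move_arm([
  {"tx":0,"ty":0.2,"tz":0,"wx":0,"wy":0,"wz":0},
  {"tx":0,"ty":0.1,"tz":0,"wx":0,"wy":0,"wz":0},
  {"tx":0,"ty":0,"tz":0,"wx":0,"wy":0,"wz":0},
  {"tx":0,"ty":0,"tz":0,"wx":0,"wy":0,"wz":0},
  {"tx":0,"ty":0,"tz":0,"wx":0,"wy":0,"wz":0},
], gripper=4.5)

```text
time_s: 16.45
ee_pos: [538.5, 231.0, 282.5]
ee_rot: [-180.0, -0.0, 14.2]
force: [-0.5, 1.1, 1.2]
gripper_width: 44.9
gripper_force: 0.0
```

Emit:
move_arm([
  {"tx":0,"ty":0,"tz":-1,"wx":0,"wy":0,"wz":0},
  {"tx":0,"ty":0,"tz":-2.5,"wx":0,"wy":0,"wz":0},
  {"tx":0,"ty":0,"tz":-3.5,"wx":0,"wy":0,"wz":0},
  {"tx":-2,"ty":0,"tz":-2,"wx":0,"wy":0,"wz":0},
  {"tx":-3.5,"ty":0,"tz":0,"wx":0,"wy":0,"wz":0},
  {"tx":-3.5,"ty":0,"tz":0,"wx":0,"wy":0,"wz":0},
  {"tx":-3.5,"ty":0,"tz":0,"wx":0,"wy":0,"wz":0},
  {"tx":-3.5,"ty":0,"tz":0,"wx":0,"wy":0,"wz":0},
  {"tx":-3,"ty":0,"tz":0,"wx":0,"wy":0,"wz":0},
  {"tx":-1,"ty":0,"tz":0,"wx":0,"wy":0,"wz":0},
  {"tx":0,"ty":0,"tz":0,"wx":0,"wy":0,"wz":0},
  {"tx":0,"ty":0,"tz":0,"wx":0,"wy":0,"wz":0},
])

```text
time_s: 17.45
ee_pos: [345.4, 181.9, 373.2]
ee_rot: [-180.0, -0.2, 14.2]
force: [0.6, -0.1, -0.1]
gripper_width: 44.7
gripper_force: 0.0
```

```bash
python3 - <<'E'
from h import *
a=save('scene','s7');b=save('top','t7')
big=[cv2.resize(g['color'][y:y+w*3//4,x:x+w],(400,300),interpolation=cv2.INTER_CUBIC) for g,x,y,w in((a,220,110,160),(b,160,150,140),(b,245,187,60),(a,260,195,60))]
cv2.imwrite('pics/c7.png',np.vstack([np.hstack(big[:2]),np.hstack(big[2:])])[:,:,::-1])
b0=load('t0')
for x in(b0,b):
    h=cv2.cvtColor(x['color'],cv2.COLOR_RGB2HSV);m=cv2.inRange(h,(9,200,190),(22,255,255))[180:250,205:230];ys,xs=np.where(m>0);print(xs.mean()+205,ys.mean()+180,len(xs))
E
```

```text
217.72282608695653 215.19021739130434 184
217.7683615819209 214.80225988700565 177
```

View pics/c7.png

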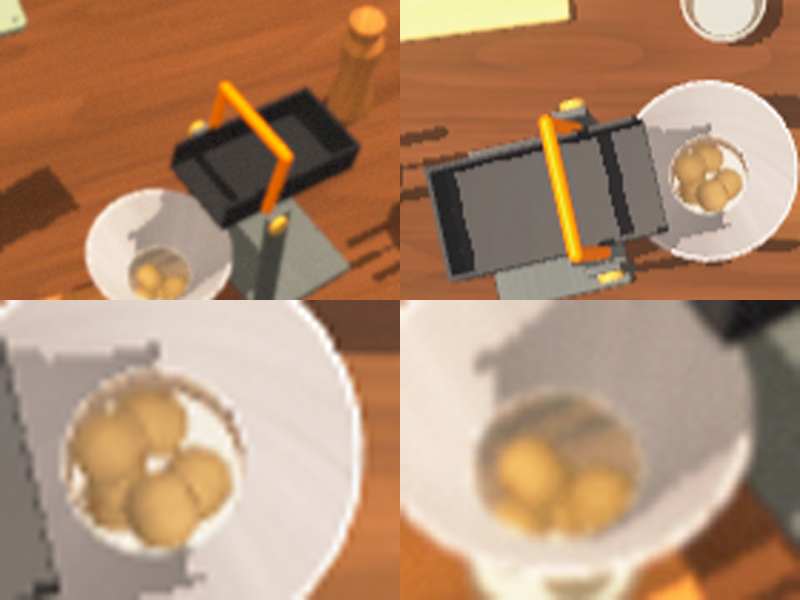

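All five walnuts can be made out in the jar, at (110,440), (160,420), (200,475), (165,510) and (105,500) in the lower left crop. The tray is empty, and its bar is back where it started: the mask's centre is (217.8,214.8) against (217.7,215.2) before.

```bash
python3 -c "
from workcell import env
print(env.job_done())"
```

```text
the job is handed in; nothing more can be done
None
```

The job is handed in: all five walnuts are in the upright jar, the tray is back on its rest stop and released, and I didn't touch the ramekins, fork holder or pepper mill.

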